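Slide the pan to the free place of the warming plate

ROBOT

A 7-joint arm with a two-finger parallel gripper is mounted at the origin on the work surface. World frame = base frame: x ahead of the robot, y to its left, z up, the work surface at z = 0. Lengths are in m, angles in rad, forces in N, time in s.
With the tool pointing down it reaches from about 0.425 to 0.925 m from the base axis. Payload 6.8 kg.
Tool frame: the origin (TCP) lies at the very end of the fingers, on their centre line; the grasp point (between the pads) lies 19 mm behind it (bot.grip_depth is the distance from the TCP to the grasp point, in m); z points along the fingers, y is the direction in which the jaws open and shut (so a half turn about z gives the same grasp; the last joint's range is limited). The gripper opens to 85 mm and grips with 20 to 120 N. Pads are 22 mm wide; open, the fingers measure 114 mm over their backs; the gripper's body (76 mm by 85 mm) begins 54 mm behind the grasp point. The pads swing forward as they close: fully open they stand 13 mm farther back than shut.
Start: joints at [-1.312, 0.477, 0.022, 1.555, -0.011, 1.109, -0.083], TCP at [0.242, 0.63, 0.209] pointing down, gripper open.
Joint ranges: [-2.96, 2.96], [-0.34, 2.1], [-1.41, 1.46], [0.24, 2.44], [-1.37, 4.51], [0.17, 1.92], [-2.96, 2.96]. Speed limits (rad/s): [2.39, 2.39, 3.14, 3.14, 3.14, 3.14, 3.14].

INTERFACE

Orientations are given as a unit quaternion [w, x, y, z].
In Python, from station import bot gives the robot as it stands.
- The arm moves only by the tool step_arm, never from a script. Its argument "increments" is a list of rows, each a list of 7 numbers: the shift along the world's x, y, z in m, then the turn, a rotation vector about the world's x, y, z in degrees, then the gripper command: -1 is fully open, 1 is shut, values between are in proportion. In form: [[dx, dy, dz, rx, ry, rz, fingers], ...]. A call has 1 to 10 rows; each row is the pose to reach, as a shift and turn from the pose commanded when the call began; what a row does not reach only later rows make up. A row lasts 1/12 s, in which the tool goes at most 41.7 mm and 7.16 degrees, less where a joint would pass 70% of its speed; a pose out of reach is approached as far as the arm can. A call with a gripper value outside its range is refused whole. The fingers move at their own pace and stop on an object; "force" is the grip in N (left out, the last holds). Time passes only in rows, so rows that repeat a pose let the fingers close. It gives the time, the measured TCP pose, the force and the opening at its end, in the units of the state.
- bot.get_obs(): the state, without advancing time (a new reading comes with each control period).
- bot.read_camera(name): name is "scene" or "top" or "wrist"; returns a dict with "color" (480x640x3 uint8, red, green, blue), "intrinsics" (3x3 intrinsics, pixels), "extrinsics" (4x4, takes a point from camera to world coordinates). Camera axes: x right, y up, looking along -z (the intrinsics and any distortion apply to the point x, -y, -z); pixel columns grow to the right and rows downward; lengths in m; the calibration is good to about 2 mm. A picture is of the moment at which its call begins. There is no depth.
- bot.hand_in(): hands the job in, once; it reports no verdict.
Trained networks look in the newest picture that a camera, given by its name, has taken for a name from the list of things; names that differ only in an ending like _2 or _b are one class to them, and where a whole thing is asked for, a point or a joint stands for the part that bears it (a point fixed in the world has none). Each returns a list of dicts, best first, with "conf" (0 to 1); they miss things now and then, are a little off and sometimes report something else, mostly with a low value. They report only what shows in the picture. A call takes as long as a camera call.
- bot.recognise(thing, camera): "location" ([column, row] as shares, 0 to 1, of the picture: columns of its width, rows of its height, amid what is visible of it).
- bot.place_of(thing, camera): "location" ([column, row] as shares, 0 to 1, of the picture: columns of its width, rows of its height: a listed point, or the origin of a listed thing).
The state is a dict: "t": time; "q": joint angles; "joint_vel": joint speeds; "joint_torque": joint torques, N m; "eef_pos": TCP position; "tool_rot": TCP orientation; "contact_force": force on the tool from outside, world axes, zero at the start; "torque": the same for the moment, N m; "gripper_width": opening from 0.0 (shut) to 1.0 (fully open).
Only numpy, scipy, OpenCV 4.12 (cv2) and the standard library are available. Lean on these libraries where they do the work, as an engineer would, in place of code of your own. Each camera call takes 0.05 s, during which the arm holds its last target.

TASK

On the long warming plate, slide the open long-handled steel pan sideways from the middle place to the end place whose ring is empty, keeping it flat on the plate all the way: do not lift or tip it. Leave it standing wholly inside that white ring with its handle still towards the front of the plate, let go of it, and do not disturb the lidded pot on the other ring.

Things in the scene. Friction and masses are not known exactly. Their poses are not given: they have to be found in the camera images.
- pan: Open round steel pan, 124 mm across, 65 mm high, base 120 mm, wall 4 mm, about 0.55 kg, loose on the middle ring of the warming plate. Origin: centre of its underside; z up. One level straight handle along its -x axis, 18 mm wide (y), 14 mm thick (z 45 to 59 mm), from the wall at x = -60 mm to its end at x = -200 mm, pointing roughly to the plate's front.
- pan_grip (a point): Point inside the pan's handle, at mid width and mid thickness, 120 mm from the pan's axis and 52 mm above its underside: a good place to pinch the handle across from above (free on both sides, 45 mm of air between handle and plate top). Same axes as the pan.
- free_ring: The empty end ring, left or right of the pan: a flat white circle, 156 mm inside and 164 mm outside diameter, on the plate's black top, 180 mm from the middle ring. Origin: its centre, at the plate's top; x from plate front to back, y along its length, z up. The plate is fixed, 560 x 240 mm, level, smooth, 45 mm high, clear between pan and ring; its front, with three dials, faces the robot.
- lidded_pot: Closed steel pot, 116 mm across, 99 mm high with its lid's black knob, with two small loop handles; stands on the ring at the plate's other end. To be left alone. Origin: centre of its underside; z up.

How it is judged:
At the end, for the whole second after the job is handed in: The pan stands flat and at rest on the plate, its base wholly inside the white line of the free ring (centres within 18 mm), its handle within about 45 degrees of pointing straight to the plate's front (the grip point more than 70 mm in front of the ring's centre) (horizontal distance between pan and free_ring below 0.018 m and z of pan in the frame of free_ring between -0.004 and 0.004 m and angle between pan's own z axis and vertical below 0.06 rad and x of pan_grip in the frame of free_ring below -0.07 m and linear speed of pan below 0.02 m/s); the robot touches nothing.
It fails at once if the pan is lifted more than 10 mm off the plate (z of pan in the frame of free_ring above 0.01 m).
It fails at once if the pan is tipped by more than 0.15 rad (about 9 degrees) (angle between pan's own z axis and vertical above 0.15 rad).
It fails at once if the lidded pot is shifted by more than 15 mm (distance of lidded_pot from where it was at the start of the episode above 0.015 m).
It also fails if it takes over 30 s, if anything falls off the work surface, if the arm or the gripper's body presses on something with over 40 N, if the wrist force passes 120 N, or if a joint passes its speed limit or range.

## Working session

There is one attempt and no reset: what is moved stays moved. The work goes in short steps, Python scripts to look and compute and a tool call to move; the robot and the scene stay as the last step left them, time stands still between calls to the robot, and variables do not carry over. Pictures are saved under pics/ and viewed, and the job is handed in when it is done.

Besides the shell and the picture viewer there is one more tool, called after "Call:" by a JSON object that holds its "op" and its "data", one argument or row to a line. step_arm: Moves the arm, as the interface text tells. Its arguments: {"type":"object","properties":{"increments":{"type":"array","items":{"type":"array","items":{"type":"number"}}},"force":{"type":"number"}},"required":["increments"]}

```bash
mkdir -p pics
cat > h.py <<'E'
import numpy as np, cv2
from station import bot
def shot(n,f):
    r=bot.read_camera(n); cv2.imwrite('pics/'+f,r['color'][:,:,::-1]); return r
def ray(r,u,v):
    K=np.array(r['intrinsics']);T=np.array(r['extrinsics'])
    d=np.linalg.inv(K)@[u,v,1]; d=T[:3,:3]@[d[0],-d[1],-d[2]]
    return T[:3,3],d
def atz(r,u,v,z):
    o,d=ray(r,u,v); return o+d*(z-o[2])/d[2]
E
python3 - <<'E'
from h import *
for n in('top','scene'):
    r=shot(n,n+'1.png'); print(n,np.round(r['extrinsics'],3).tolist(), [k for k in r])
    for t,z in(('pan',.045),('pan_grip',.097),('free_ring',.045),('lidded_pot',.045)):
        for p in bot.place_of(t,n)[:3]:
            u,v=p['location'][0]*640,p['location'][1]*480
            print(t,round(p['conf'],2),round(u),round(v),np.round(atz(r,u,v,z),4))
o=bot.get_obs();print(o)
E
```

```text
top [[-0.026, 0.988, -0.155, 0.447], [-1.0, -0.026, -0.0, 0.011], [-0.005, 0.155, 0.988, 0.937], [0.0, 0.0, 0.0, 1.0]] ['color', 'intrinsics', 'extrinsics']
pan 0.76 349 223 [ 0.6148 -0.0279  0.045 ]
pan_grip 0.87 323 290 [0.5068 0.016  0.097 ]
free_ring 0.88 249 212 [0.6357 0.1305 0.045 ]
lidded_pot 0.98 479 237 [ 0.5866 -0.2311  0.045 ]
lidded_pot 0.58 319 289 [0.5117 0.022  0.045 ]
scene [[-0.842, -0.428, 0.328, 0.803], [0.54, -0.673, 0.506, 0.43], [0.004, 0.603, 0.798, 0.734], [0.0, 0.0, 0.0, 1.0]] ['color', 'intrinsics', 'extrinsics']
pan 0.88 260 258 [ 0.6178 -0.0341  0.045 ]
pan_grip 0.78 331 231 [0.5088 0.0153 0.097 ]
free_ring 0.67 305 342 [0.635  0.1371 0.045 ]
lidded_pot 0.73 227 177 [ 0.5794 -0.2362  0.045 ]
{'t': 0.5, 'q': array([-1.3120966 ,  0.4770145 ,  0.02240956,  1.55542612, -0.01149185,
        1.10930642, -0.08313362]), 'joint_vel': array([-0.00161645, -0.00120199, -0.00015045, -0.00044193,  0.00041893,
       -0.00223577,  0.00116435]), 'joint_torque': array([-1.79985109e-03, -5.95809352e+01,  1.60420943e+00, -2.81292450e+01,
        1.23684725e-02,  2.50150522e-03, -1.25782103e-05]), 'eef_pos': array([0.24207801, 0.63009728, 0.20898732]), 'tool_rot': array([-1.93929486e-06,  1.82402891e-01,  9.83223873e-01, -1.26919876e-05]), 'contact_force': array([-0.75314072,  0.52972464,  0.47031646]), 'torque': array([-0.02238172, -0.01272339,  0.01666693]), 'gripper_width': 0.9998811609436344}
```

View images.

View pics/top1.png

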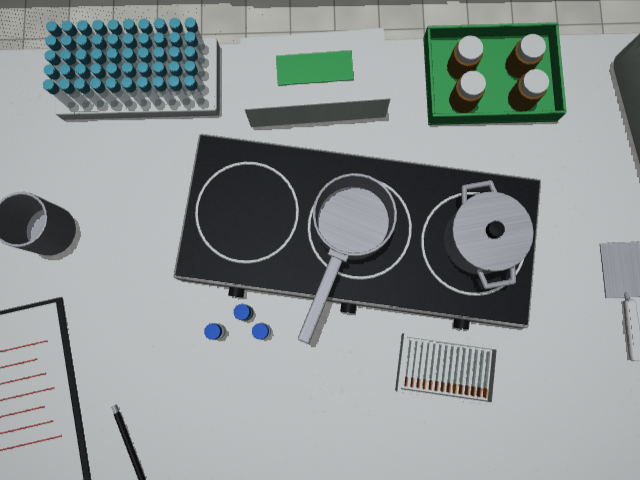

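View pics/scene1.png

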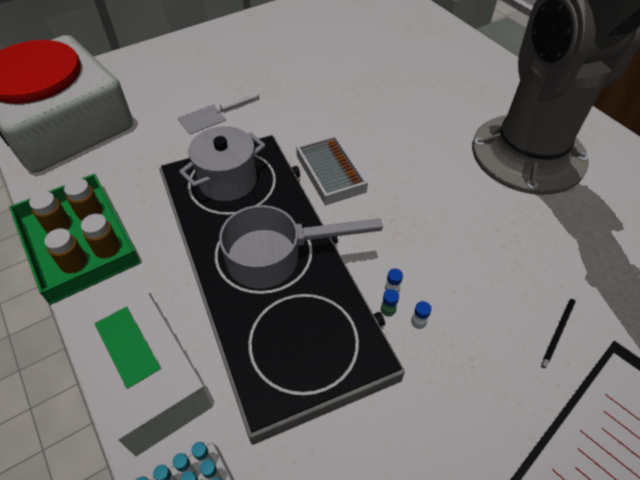

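Run:
```python
from h import *
r=bot.read_camera('top'); im=r['color']; g=cv2.cvtColor(im,cv2.COLOR_RGB2GRAY)
m=(g>110).astype('uint8')*255
# ring left: component within plate
n,l,s,c=cv2.connectedComponentsWithStats(m)
for i in range(1,n):
    if 90<s[i,2]<120 and 85<s[i,3]<115:
        ys,xs=np.where(l==i); P=np.array([atz(r,x,y,.045)[:2] for x,y in zip(xs,ys)])
        A=np.c_[2*P,np.ones(len(P))]; x=np.linalg.lstsq(A,(P**2).sum(1),rcond=None)[0]
        print('ring',s[i],x[:2],np.sqrt(x[2]+x[0]**2+x[1]**2))
# handle: pixels
for nm,uv,z in [('handle neck',(338,254),.104),('handle end',(305,341),.104),('plate FL',(176,277),.045),('plate FR',(527,323),.045),('plate BL',(200,136),.045),('vial1',(242,312),.03),('vial2',(213,331),.03),('vial3',(261,331),.03),('rack',(400,337),.02)]:
    print(nm,np.round(atz(r,*uv,z),3))
cv2.imwrite('pics/crop.png',cv2.resize(im[160:360,200:420,::-1],None,fx=3.6,fy=3,interpolation=cv2.INTER_CUBIC)[:600,:800])
rs=bot.read_camera('scene')
for uv in [(396,274),(391,297),(424,309)]: print('vialtop scene',np.round(atz(rs,*uv,.03),3),np.round(atz(rs,*uv,.045),3))
```

```text
ring [195 162 104 101 806] [0.63774207 0.13395117] 0.0799889496849192
ring [ 421  181  112  114 5666] [ 0.587536   -0.23553599] 0.05717200496733985
handle neck [ 0.558 -0.008  0.104]
handle end [0.434 0.043 0.104]
plate FL [0.536 0.244 0.045]
plate FR [ 0.451 -0.296  0.045]
plate BL [0.764 0.209 0.045]
vial1 [0.48  0.144 0.03 ]
vial2 [0.451 0.189 0.03 ]
vial3 [0.449 0.114 0.03 ]
rack [ 0.434 -0.103  0.02 ]
vialtop scene [0.437 0.106 0.03 ] [0.445 0.113 0.045]
vialtop scene [0.472 0.137 0.03 ] [0.479 0.144 0.045]
vialtop scene [0.441 0.183 0.03 ] [0.448 0.189 0.045]
```

View pics/crop.png

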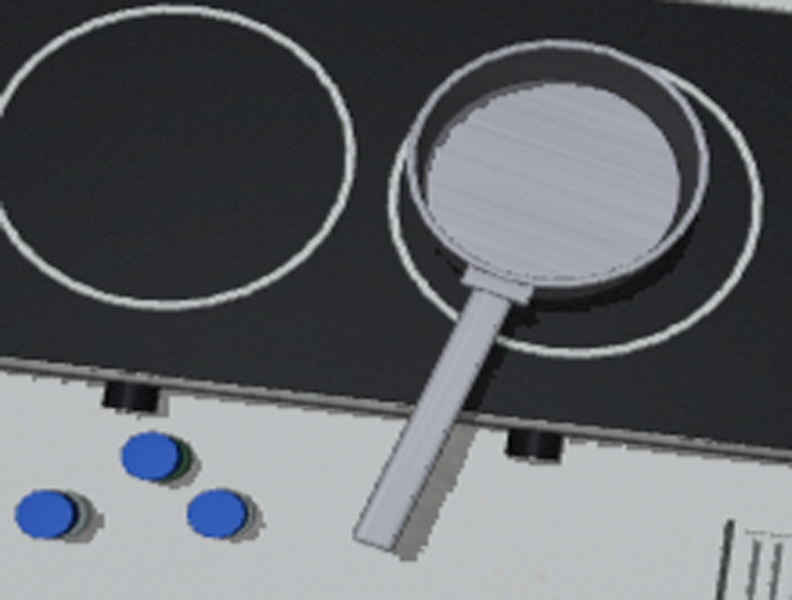

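Call:
{"op": "step_arm", "data": {
  "increments": [
    [0.265,-0.615,-0.05,0,0,-1,-0.2],
    [0.265,-0.615,-0.05,0,0,-1,-0.2],
    [0.265,-0.615,-0.05,0,0,-1,-0.2],
    [0.265,-0.615,-0.05,0,0,-1,-0.2],
    [0.265,-0.615,-0.05,0,0,-1,-0.2],
    [0.265,-0.615,-0.05,0,0,-1,-0.2],
    [0.265,-0.615,-0.05,0,0,-1,-0.2],
    [0.265,-0.615,-0.05,0,0,-1,-0.2],
    [0.265,-0.615,-0.05,0,0,-1,-0.2],
    [0.265,-0.615,-0.05,0,0,-1,-0.2]
  ],
  "force": 40
}}

```text
t: 1.43
eef_pos: [0.4071, 0.2467, 0.1783]
tool_rot: [0.0, 0.191, 0.982, 0.0]
contact_force: [1.8, -0.1, -0.4]
gripper_width: 0.601
```

Call:
{"op": "step_arm", "data": {
  "increments": [
    [0.1,-0.232,-0.02,0,0,0,-0.2],
    [0.1,-0.232,-0.02,0,0,0,-0.2],
    [0.1,-0.232,-0.02,0,0,0,-0.2],
    [0.1,-0.232,-0.02,0,0,0,-0.2],
    [0.1,-0.232,-0.02,0,0,0,-0.2],
    [0.1,-0.232,-0.02,0,0,0,-0.2],
    [0.1,-0.232,-0.02,0,0,0,-0.2],
    [0.1,-0.232,-0.02,0,0,0,-0.2],
    [0.1,-0.232,-0.02,0,0,0,-0.2]
  ]
}}

```text
t: 2.18
eef_pos: [0.5064, 0.0168, 0.158]
tool_rot: [-0.0, 0.191, 0.982, 0.0]
contact_force: [-0.6, 0.3, -1.0]
gripper_width: 0.599
```

Run:
```python
from h import *
r=shot('wrist','w1.png'); o=bot.get_obs();print(o['t'],o['eef_pos'],o['tool_rot'],o['q'])
for t,z in(('pan',.045),('pan_grip',.097)):
  for p in bot.place_of(t,'wrist')[:2]:
    u,v=p['location'][0]*640,p['location'][1]*480
    print(t,round(p['conf'],2),round(u),round(v),np.round(atz(r,u,v,z),4))
```

```text
2.2333 [0.50620905 0.01780693 0.15798862] [-1.88784263e-04  1.90313303e-01  9.81723339e-01  3.10748757e-04] [-0.43559831  0.26639043  0.32860079  2.02310214 -0.1124009   0.869032
  1.14277823]
pan 0.79 301 354 [ 0.6141 -0.0328  0.045 ]
pan_grip 0.82 303 251 [0.5064 0.0134 0.097 ]
```

View pics/w1.png

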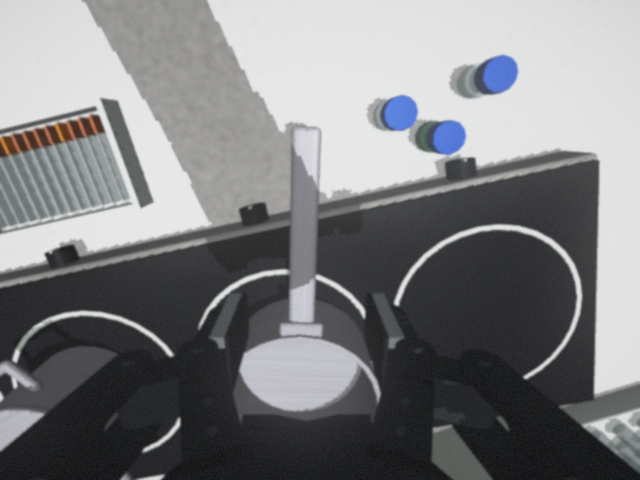

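Call:
{"op": "step_arm", "data": {
  "increments": [
    [0,-0.003,-0.025,0,0,0,-0.2],
    [0,-0.003,-0.05,0,0,0,-0.2],
    [0,-0.003,-0.07,0,0,0,-0.2],
    [0,-0.003,-0.079,0,0,0,-0.2],
    [0,-0.003,-0.079,0,0,0,-0.2],
    [0,-0.003,-0.079,0,0,0,-0.2]
  ]
}}

```text
t: 2.83
eef_pos: [0.5065, 0.0143, 0.0793]
tool_rot: [-0.0, 0.19, 0.982, 0.0]
contact_force: [-0.0, -0.2, 0.7]
gripper_width: 0.603
```

Call:
{"op": "step_arm", "data": {
  "increments": [
    [0,0,0,0,0,0,0.2],
    [0,0,0,0,0,0,0.4],
    [0,0,0,0,0,0,0.5],
    [0,0,0,0,0,0,0.6],
    [0,0,0,0,0,0,0.7],
    [0,0,0,0,0,0,0.8],
    [0,0,0,0,0,0,0.8],
    [0,0,0,0,0,0,0.8]
  ],
  "force": 25
}}

```text
t: 3.5
eef_pos: [0.5066, 0.0137, 0.0794]
tool_rot: [0.0, 0.191, 0.982, 0.0]
contact_force: [-1.7, 0.4, 5.8]
gripper_width: 0.198
```

Run:
```python
from h import *
r=shot('scene','s2.png'); shot('top','t2.png'); o=bot.get_obs();print(o['t'],o['eef_pos'],o['tool_rot'],o['contact_force'],o['torque'],o['gripper_width'])
```

```text
3.6 [0.50664814 0.01370242 0.07939408] [1.12410454e-04 1.90966172e-01 9.81596582e-01 2.43268094e-04] [-1.50763778  0.18622674  5.9788348 ] [0.09165745 0.27066943 0.04926661] 0.18848795427382156
```

View pics/s2.png

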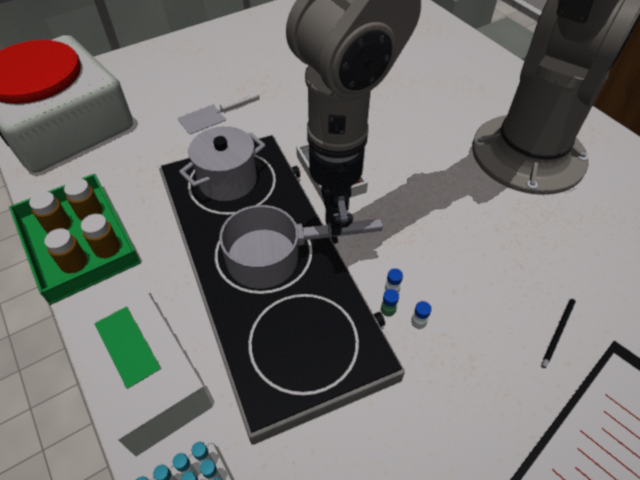

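Call:
{"op": "step_arm", "data": {
  "increments": [
    [0,0,0.0005,0,0,0,0.8],
    [0,0,0.0005,0,0,0,0.8]
  ]
}}

```text
t: 3.77
eef_pos: [0.507, 0.0135, 0.0799]
tool_rot: [0.0, 0.191, 0.982, 0.0]
contact_force: [-0.9, 0.4, 3.8]
gripper_width: 0.191
```

Run:
```python
from h import *
o=bot.get_obs();print(o['t'],o['eef_pos'],o['contact_force'],o['torque'],o['gripper_width'])
r=shot('top','t3.png'); rs=shot('scene','s3.png')
for n,q in(('top',r),('scene',rs)):
  for t,z in(('pan',.045),('pan_grip',.097)):
    for p in bot.place_of(t,n)[:1]:
      u,v=p['location'][0]*640,p['location'][1]*480
      print(t,round(p['conf'],2),round(u),round(v),np.round(atz(q,u,v,z),4))
```

```text
3.7667 [0.50696444 0.01353254 0.07985356] [-0.86844463  0.44119041  3.79077131] [ 0.0804532   0.08065086 -0.06702462] 0.1906130980592295
pan 0.69 352 220 [ 0.6195 -0.0331  0.045 ]
pan_grip 0.63 350 222 [ 0.6059 -0.0276  0.097 ]
pan 0.59 261 260 [ 0.6184 -0.0305  0.045 ]
pan_grip 0.66 331 232 [0.51   0.0162 0.097 ]
```

View pics/t3.png

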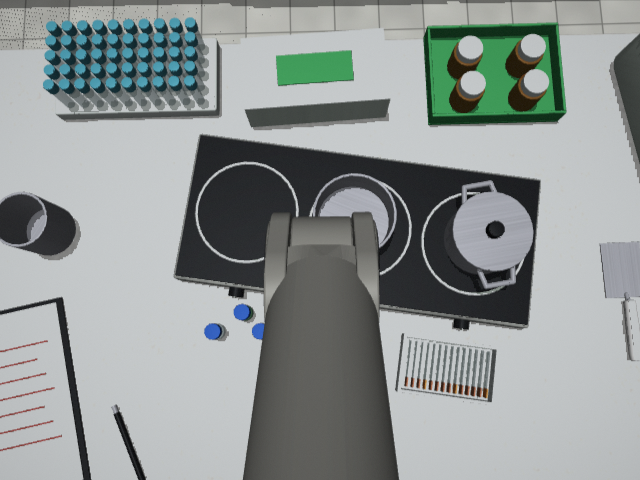

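Call:
{"op": "step_arm", "data": {
  "increments": [
    [0.0005,0.004,0.0005,0,0,0,0.8],
    [0.001,0.01,0.0005,0,0,0,0.8],
    [0.002,0.018,0.0005,0,0,0,0.8],
    [0.0035,0.028,0.0005,0,0,0,0.8],
    [0.005,0.038,0.0005,0,0,0,0.8],
    [0.006,0.048,0.0005,0,0,0,0.8],
    [0.0075,0.058,0.0005,0,0,0,0.8],
    [0.0085,0.066,0.0005,0,0,0,0.8],
    [0.009,0.07,0.0005,0,0,0,0.8],
    [0.009,0.07,0.0005,0,0,0,0.8]
  ]
}}

```text
t: 4.9
eef_pos: [0.5156, 0.0854, 0.08]
tool_rot: [-0.0, 0.19, 0.982, 0.0]
contact_force: [-0.6, -1.2, 3.8]
gripper_width: 0.192
```

Run:
```python
from h import *
r=shot('top','t4.png'); rs=shot('scene','s4.png')
o=bot.get_obs();print(o['t'],o['eef_pos'],o['contact_force'],o['torque'],o['gripper_width'])
```

```text
5.0 [0.51544708 0.08450899 0.08007166] [-2.05083344  1.45992637  3.09115955] [ 0.32263941  0.1731501  -0.07827746] 0.1959935811412934
```

View pics/s4.png

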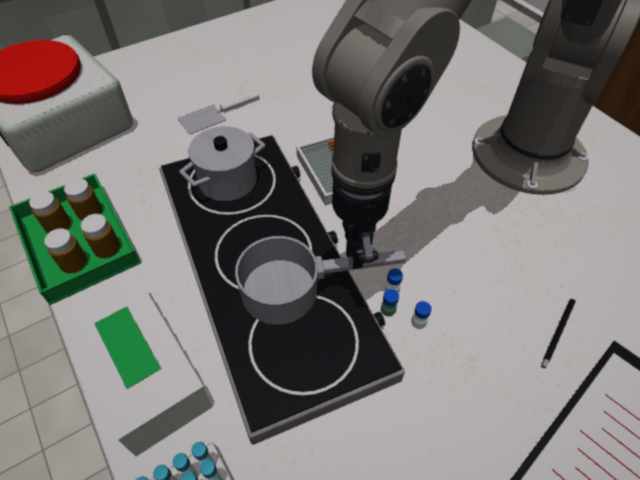

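The pan follows, flat, about halfway along (scene image, pan near col 277, row 280). I'll go on.

Call:
{"op": "step_arm", "data": {
  "increments": [
    [0.0005,0.004,0,0,0,0,0.8],
    [0.0015,0.012,0,0,0,0,0.8],
    [0.003,0.024,0,0,0,0,0.8],
    [0.005,0.038,0,0,0,0,0.8],
    [0.007,0.052,0,0,0,0,0.8],
    [0.0085,0.066,0,0,0,0,0.8],
    [0.0105,0.078,0,0,0,0,0.8],
    [0.0115,0.088,0,0,0,0,0.8],
    [0.0125,0.0945,0,0,0,0,0.8],
    [0.0125,0.0945,0,0,0,0,0.8]
  ]
}}

```text
t: 5.83
eef_pos: [0.528, 0.1804, 0.08]
tool_rot: [-0.0, 0.19, 0.982, 0.0]
contact_force: [-1.9, 0.3, 4.7]
gripper_width: 0.186
```

Run:
```python
from h import *
r=shot('top','t5.png'); rs=shot('scene','s5.png')
for n,q in(('top',r),('scene',rs)):
  for t,z in(('pan',.045),('pan_grip',.097),('free_ring',.045)):
    for p in bot.place_of(t,n)[:1]:
      u,v=p['location'][0]*640,p['location'][1]*480
      print(n,t,round(p['conf'],2),round(u),round(v),np.round(atz(q,u,v,z),4))
o=bot.get_obs();print(o['t'],o['eef_pos'],o['contact_force'],o['torque'],o['gripper_width'])
cv2.imwrite('pics/b5.png',np.hstack([cv2.resize(x['color'][a:a+200,b:b+200,::-1],(400,400),interpolation=cv2.INTER_CUBIC) for x,a,b in((r,120,150),(rs,230,200))]))
```

```text
top pan 0.71 249 210 [0.6394 0.1293 0.045 ]
top pan_grip 0.55 209 279 [0.527 0.183 0.097]
scene pan 0.7 303 342 [0.6371 0.135  0.045 ]
scene pan_grip 0.64 386 314 [0.5267 0.1839 0.097 ]
6.2333 [0.52768794 0.17841948 0.08006575] [-2.63790665  2.79190784  2.74450985] [0.66181015 0.4924129  0.06676361] 0.19327468890131755
```

View pics/b5.png

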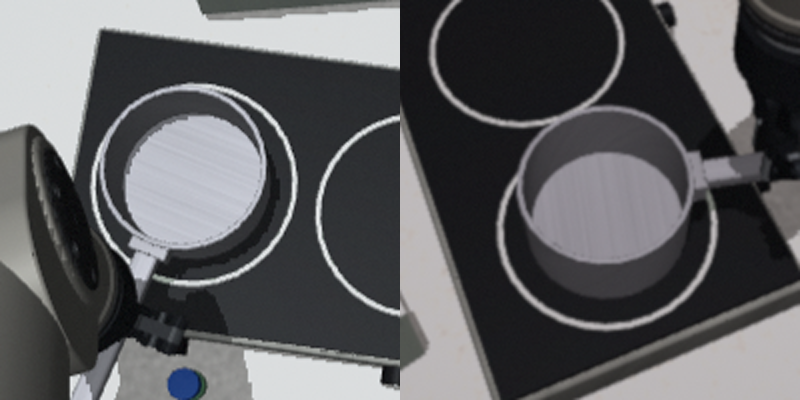

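The pan is within the ring: estimated (0.638, 0.132) against the ring centre at (0.638, 0.134). I'll release it and raise the gripper straight up.

Call:
{"op": "step_arm", "data": {
  "increments": [
    [0,0,0,0,0,0,0.4],
    [0,0,0,0,0,0,0.2],
    [0,0,0,0,0,0,0],
    [0,0,0,0,0,0,-0.2],
    [0,0,0,0,0,0,-0.2],
    [0,0,0,0,0,0,-0.2]
  ]
}}

```text
t: 6.73
eef_pos: [0.528, 0.1778, 0.0799]
tool_rot: [0.0, 0.191, 0.982, -0.0]
contact_force: [-0.4, 0.3, 0.4]
gripper_width: 0.598
```

Call:
{"op": "step_arm", "data": {
  "increments": [
    [0,0,0.01,0,0,0,-0.2],
    [0,0,0.03,0,0,0,-0.2],
    [0,0,0.055,0,0,0,-0.2],
    [0,0,0.085,0,0,0,-0.2],
    [0,0,0.11,0,0,0,-0.2],
    [-0.01,0.03,0.13,0,0,0,-0.2],
    [-0.02,0.06,0.13,0,0,0,-0.2],
    [-0.03,0.1,0.13,0,0,0,-0.2],
    [-0.03,0.1,0.13,0,0,0,-0.2]
  ]
}}

```text
t: 7.48
eef_pos: [0.4948, 0.2876, 0.2112]
tool_rot: [-0.001, 0.186, 0.983, 0.003]
contact_force: [-0.9, 2.0, -1.0]
gripper_width: 0.603
```

Run:
```python
from h import *
r=shot('top','t6.png'); rs=shot('scene','s6.png')
for n,q in(('top',r),('scene',rs)):
  for t,z in(('pan',.045),('pan_grip',.097),('lidded_pot',.045)):
    for p in bot.place_of(t,n)[:1]:
      u,v=p['location'][0]*640,p['location'][1]*480
      print(n,t,round(p['conf'],2),round(u),round(v),np.round(atz(q,u,v,z),4))
o=bot.get_obs();print(o['t'],o['eef_pos'],o['contact_force'],o['torque'],o['gripper_width'])
cv2.imwrite('pics/b6.png',np.hstack([cv2.resize(x['color'][a:a+240,b:b+200,::-1],(400,480),interpolation=cv2.INTER_CUBIC) for x,a,b in((r,120,150),(rs,230,200))]))
```

```text
top pan_grip 0.7 211 280 [0.525 0.179 0.097]
top lidded_pot 0.82 480 235 [ 0.5893 -0.2327  0.045 ]
scene pan 0.89 301 342 [0.6401 0.1327 0.045 ]
scene pan_grip 0.73 384 313 [0.5276 0.1812 0.097 ]
scene lidded_pot 0.97 227 175 [ 0.5779 -0.2396  0.045 ]
7.8833 [0.49848423 0.276675   0.21008376] [-0.18136478 -0.543882   -0.39861726] [-0.02399546 -0.00746645  0.0035615 ] 0.6016568415338215
```

View pics/b6.png

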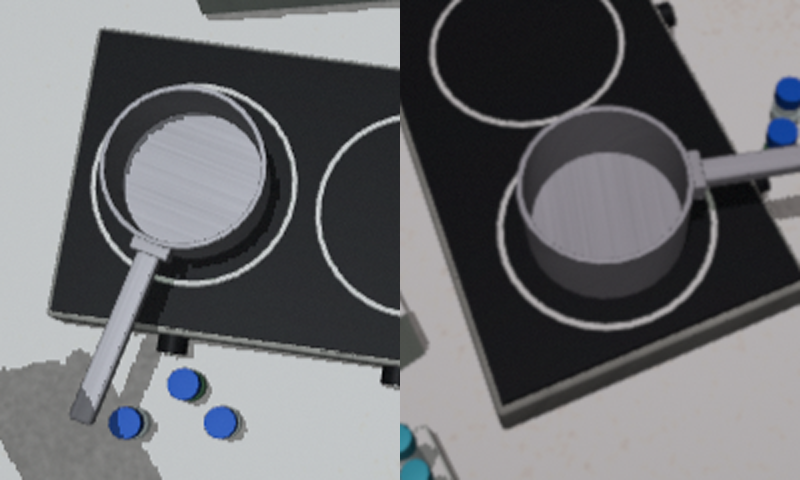

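```bash
python3 -c "
from station import bot
print(bot.hand_in())"
```

```text
the job is handed in; nothing more can be done
None
```

I gripped the pan's handle from above, slid the pan about 165 mm along the plate to the empty left-hand ring, let go, backed the gripper off and handed the job in at about 8 s. `hand_in` gives no verdict.

Last checks:
- **Pan position:** the scene camera put the pan at about (0.640, 0.133), against a fitted ring centre of (0.638, 0.134). The pan's inner floor in the top picture agreed to about 2 to 3 mm, well inside the 18 mm limit.
- **Handle:** it points about 13° off the plate's front, with the grip point roughly 115 mm in front of the ring centre.
- **Flatness:** the pan looked flat in every picture, though I did not measure its height or tilt. Closing the grip pushed up on the tool with about 6 N, so I raised it 0.5 mm; after that it read about 3 to 5 N.
- **Lidded pot:** its detected position matched the start to within about 4 mm, which is the detector's noise.
- **Gripper:** it was open, clear of the pan, with less than 1 N contact force.

Two detections failed or disagreed:
- In the final top picture the detector did not report the pan itself, so I used the scene camera and the visible floor.
- Before the slide, one top-camera reading of the grip point was clearly wrong, because the arm hid the handle. I ignored it.

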